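# Unstack the sample cans into their holders

## Task

The sample cans have come back from the gas rig in two stacks, a narrow can on each wide one. Take the stacks apart one can at a time, from the top, and set every can down upright, flat inside the rim of the holder of its own colour, without dropping or tipping any. Leave the amber vial and the brass fitting that stand among them where they are.

Things in the scene. Friction and masses are not known exactly. Their poses are not given: they have to be found in the camera images.
- can_blue: Wide round steel sample can with a flat blue lid, 64 mm across, 40 mm high, straight-sided with a flat bottom, about 340 g (plus or minus 40%). Origin: centre of its underside, z up along its axis. Starts on the bench with one narrow can standing on its lid (a blue ring 12 mm wide shows round it).
- can_red: Wide round steel sample can with a flat red lid, 64 mm across, 40 mm high, straight-sided with a flat bottom, about 340 g (plus or minus 40%). Origin: centre of its underside, z up along its axis. Starts on the bench with one narrow can standing on its lid (a red ring 12 mm wide shows round it).
- can_green: Narrow round steel sample can with a flat green lid, 40 mm across, 40 mm high, straight-sided with a flat bottom, about 150 g (plus or minus 40%). Origin: centre of its underside, z up along its axis. Starts on the lid of one of the wide cans, its underside 40 mm above the bench, within about 4 mm of centred; on which of the two varies.
- can_yellow: Narrow round steel sample can with a flat yellow lid, 40 mm across, 40 mm high, straight-sided with a flat bottom, about 150 g (plus or minus 40%). Origin: centre of its underside, z up along its axis. Starts on the lid of one of the wide cans, its underside 40 mm above the bench, within about 4 mm of centred; on which of the two varies.
- holder_blue: Fixed low round dish, blue all over, 94 mm across outside, 86 mm inside its rim; inner floor 8 mm and rim 12 mm above its underside, rim wall 4 mm. Stands on the bench. Origin: centre of the underside, z up.
- holder_red: Fixed low round dish, red all over, 94 mm across outside, 86 mm inside its rim; inner floor 8 mm and rim 12 mm above its underside, rim wall 4 mm. Stands on the bench. Origin: centre of the underside, z up.
- holder_green: Fixed low round dish, green all over, 70 mm across outside, 62 mm inside its rim; inner floor 8 mm and rim 12 mm above its underside, rim wall 4 mm. Stands on the bench. Origin: centre of the underside, z up.
- holder_yellow: Fixed low round dish, yellow all over, 70 mm across outside, 62 mm inside its rim; inner floor 8 mm and rim 12 mm above its underside, rim wall 4 mm. Stands on the bench. Origin: centre of the underside, z up.
- vial: Small amber glass vial with a white cap, loose, standing upright among the cans and holders; 22 mm across, 48 mm high. Origin: centre of its underside, z up. To be left alone.
- fitting: Brass pipe fitting (hexagon between two short stubs) lying loose on the bench among the cans and holders; 46 mm long along its x axis, 24 mm across, 21 mm high. Origin: under its middle, at bench height. To be left alone.
There are look-alikes about, which are no part of the job. There is more than one size of the holder_red; the job needs the smallest. Leave any blue look-alike of the can_green alone.

How it is judged:
By the outcome, as a careful person would: the job done as asked, in the order asked, and still so for the second after the job is handed in, with the robot touching nothing.
It also fails if it takes over 102 s, if anything falls off the work surface, if the arm or the gripper's body presses on something with over 40 N, if the wrist force passes 120 N, or if a joint passes its speed limit or range.

## Robot

A 6-joint arm with a two-finger parallel gripper is mounted at the origin on the work surface. World frame = base frame: x ahead of the robot, y to its left, z up, the work surface at z = 0. Lengths are in m, angles in rad, forces in N, time in s.
With the tool pointing down it reaches from about 0.35 to 0.925 m from the base axis. Payload 6.4 kg.
Tool frame: the origin (TCP) lies on the centre line of the jaws, within the pads' length; the fingertips stand 17 mm ahead of it and the grasp point (between the pads) lies 2 mm behind it; z points along the fingers, y is the direction in which the jaws open and shut (so a half turn about z gives the same grasp; the last joint's range is limited). The gripper opens to 85 mm and grips with 20 to 120 N. Pads are 22 mm wide; open, the fingers measure 114 mm over their backs; the gripper's body (76 mm by 85 mm) begins 54 mm behind the grasp point. The pads swing forward as they close: fully open they stand 13 mm farther back than shut.
Start: joints at [1.036, 0.245, 1.558, -0, 1.339, -0.174], TCP at [0.229, 0.608, 0.248] pointing down, gripper open.
Joint ranges: [-3.13, 3.13], [-1.02, 2.26], [0.13, 2.54], [-0.95, 4.09], [0.21, 2.88], [-2.74, 2.74]. Speed limits (rad/s): [2.57, 2.57, 3.14, 3.14, 3.14, 3.14].

## Interface

Orientations are given as a unit quaternion [w, x, y, z].
In Python, from plant import robot gives the robot as it stands.
- The arm moves only by the shell command python3 -m handwheel 'ROWS' [OPENING]. ROWS is JSON, a list that holds one entry, the list of rows, each a list of 6 numbers: the shift along the tool's x, y, z in m, then the turn, a rotation vector about the tool's x, y, z in rad. A call has 1 to 8 rows; each row shifts and turns the commanded pose from where the row before left it, along the tool's axes as they then stand; what a row does not reach is not made up. A row lasts 1/12 s, in which the tool goes at most 41.7 mm and 7.16 degrees, less where a joint would pass 70% of its speed; a pose out of reach is approached as far as the arm can. A call is refused whole if a number of a shift passes 0.0417 or a number of a turn 0.125, either way. A call with a gripper value outside its range is refused whole. OPENING is the opening, from 0 (shut) to 1 (fully open), set as the call begins (- or left out, the last holds). The fingers move at their own pace and stop on an object; the grip force is fixed at half the most. Time passes only in rows, so rows that do not move let the fingers close. It gives the time, the measured TCP pose, the force and the opening at its end, in the units of the state.
- robot.get_state(): the state, without advancing time (a new reading comes with each control period).
- robot.camera(name): name is "side" or "top" or "wrist"; returns the picture (420x560x3 uint8, red, green, blue); there is no depth.
- robot.camera_model(name): a dict with "vfov" (degrees; the focal length in pixels is half the picture's height over the tangent of half this angle, whatever the lens; pixels are square), "cx", "cy" (the principal point, pixels), "camera_from_world" (4x4, takes a point from world to camera coordinates). Camera axes: x right, y up, looking along -z (the intrinsics and any distortion apply to the point x, -y, -z); pixel columns grow to the right and rows downward; lengths in m; the calibration is good to about 2 mm. A picture is of the moment at which its call begins: read the wrist's pose just before it. camera_model takes no time and is no camera call; for the wrist camera it gives the pose at the moment of the call.
- robot.close_job(): hands the job in, once; it reports no verdict.
Trained networks look in the newest picture that a camera, given by its name, has taken for a name from the list of things; names that differ only in an ending like _2 or _b are one class to them, and where a whole thing is asked for, a point or a joint stands for the part that bears it (a point fixed in the world has none). Each returns a list of dicts, best first, with "conf" (0 to 1); they miss things now and then, are a little off and sometimes report something else, mostly with a low value. They report only what shows in the picture. A call takes as long as a camera call. They do not tell look-alikes from the thing itself.
- robot.outline_of(camera, label): "region" (420x560 bool, what is visible of it) and "xy" ([column, row] in pixels, amid what is visible of it).
- robot.landmark_of(camera, label): "xy" ([column, row] in pixels: a listed point, or the origin of a listed thing).
The state is a dict: "clock": time; "qpos": joint angles; "joint_vel": joint speeds; "effort": joint torques, N m; "ee_pos": TCP position; "orientation": TCP orientation; "contact_force": force on the tool from outside, world axes, zero at the start; "wrist_torque": the same for the moment, N m; "gripper_width": finger opening in m.
Only numpy, scipy, OpenCV 4.12 (cv2) and the standard library are available. Lean on these libraries where they do the work, as an engineer would, in place of code of your own. Each camera call takes 0.05 s, during which the arm holds its last target. There are 200 camera calls.

## Working session

There is one attempt and no reset: what is moved stays moved. The work goes in short steps, Python scripts to look and compute and a shell command to move; the robot and the scene stay as the last step left them, time stands still between calls to the robot, and variables do not carry over. Pictures are saved under pics/ and viewed, about 12 in all and at most 16, crops included, and the job is handed in when it is done.

```bash
ls; mkdir -p pics; python3 - <<'E'
from plant import robot
import cv2
s=robot.get_state(); print({k:np.round(v,3).tolist() if hasattr(v,'__len__') else v for k,v in s.items()} if (np:=__import__('numpy')) else 0)
for c in ("top","side"):
    im=robot.camera(c); cv2.imwrite(f"pics/{c}0.png",im[:,:,::-1])
    m=robot.camera_model(c); print(c,m)
E
```

```text
pics
{'clock': 0.0, 'qpos': [1.036, 0.246, 1.559, 0.0, 1.339, -0.174], 'joint_vel': [0.001, 0.002, 0.001, -0.0, 0.001, 0.001], 'effort': [0.0, -42.952, -32.612, -0.0, 0.006, -0.0], 'ee_pos': [0.229, 0.608, 0.247], 'orientation': [-0.0, 0.179, 0.984, -0.001], 'contact_force': [0.206, -0.08, 0.958], 'wrist_torque': [0.045, 0.041, 0.027], 'gripper_width': 0.08516636108932961}
top {'vfov': 52.720006181559164, 'cx': 282.6655434460966, 'cy': 214.43767272038104, 'camera_from_world': array([[-2.66760262e-02, -9.99642930e-01,  1.55012881e-03,
        -5.02170812e-04],
       [ 9.92422908e-01, -2.62972403e-02,  1.20021775e-01,
        -4.93557334e-01],
       [-1.19938154e-01,  4.74008734e-03,  9.92770049e-01,
        -9.63713038e-01],
       [ 0.00000000e+00,  0.00000000e+00,  0.00000000e+00,
         1.00000000e+00]])}
side {'vfov': 55.090184366573844, 'cx': 272.2006936557785, 'cy': 211.23688193128038, 'camera_from_world': array([[ 0.93661324, -0.35029471, -0.00701824, -0.45961759],
       [ 0.18358894,  0.47361959,  0.86138237, -0.16447697],
       [-0.29841372, -0.8080706 ,  0.50790861, -0.66489935],
       [ 0.        ,  0.        ,  0.        ,  1.        ]])}
```

View pics/top0.png

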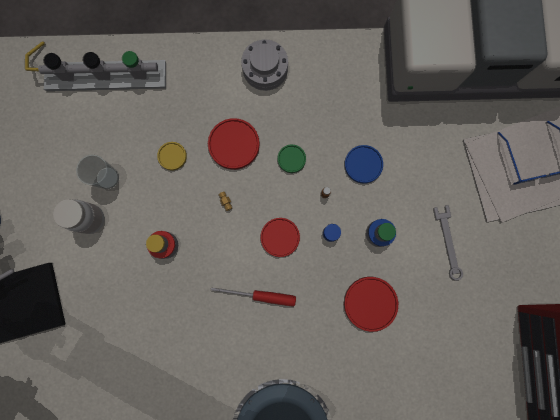

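View pics/side0.png

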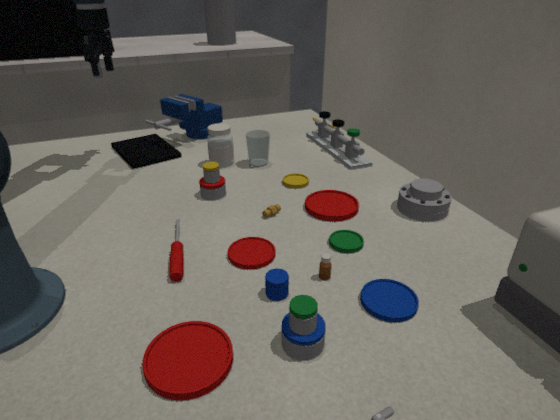

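Top view: the yellow-on-red stack is at (160,243) and the green-on-blue stack at (383,232). The blue look-alike can is at (332,233), next to the blue stack. There are three red holders, at (234,144), (280,237) and (371,304). Holders: yellow (172,156), green (291,159), blue (364,164). Vial (326,193), fitting (225,201).

The side view agrees on both stacks.

```bash
cat > h.py <<'E'
import numpy as np, cv2
from plant import robot
from scipy.spatial.transform import Rotation as R
def ray(m,uv,z):
    "pixels Nx2 -> world points on plane z"
    uv=np.atleast_2d(np.asarray(uv,float)); f=210/np.tan(np.radians(m["vfov"]/2))
    T=np.asarray(m["camera_from_world"]); Rm,t=T[:3,:3],T[:3,3]
    d=np.c_[(uv[:,0]-m["cx"])/f,-(uv[:,1]-m["cy"])/f,-np.ones(len(uv))]@Rm
    c=-Rm.T@t
    return c+d*((z-c[2])/d[:,2])[:,None]
def proj(m,p):
    T=np.asarray(m["camera_from_world"]); q=T[:3,:3]@np.asarray(p)+T[:3,3]; f=210/np.tan(np.radians(m["vfov"]/2))
    return np.array([m["cx"]+f*q[0]/-q[2], m["cy"]-f*q[1]/-q[2]])
def circ(m,mask,z):
    "enclosing circle of a mask's largest blob on plane z: centre, diameter"
    cs,_=cv2.findContours(mask.astype(np.uint8),cv2.RETR_EXTERNAL,cv2.CHAIN_APPROX_NONE)
    c=max(cs,key=cv2.contourArea)[:,0]
    P=ray(m,c,z)[:,:2]
    e=cv2.fitEllipse((P*1e4).astype(np.float32))
    return np.round(np.array(e[0])/1e4,4), np.round(np.array(e[1])/1e4,4)
HUE={"red":((0,6),(174,180)),"yellow":((18,32),),"green":((45,85),),"blue":((105,125),)}
def hsv(im,col,smin=120,vmin=40):
    h=cv2.cvtColor(im,cv2.COLOR_RGB2HSV); 
    return np.any([(h[...,0]>=a)&(h[...,0]<=b) for a,b in HUE[col]],0)&(h[...,1]>=smin)&(h[...,2]>=vmin)
def tcp():
    s=robot.get_state(); q=s["orientation"]; return np.array(s["ee_pos"]),R.from_quat([q[1],q[2],q[3],q[0]]),s
def to(x,y,z,yaw=None):
    "shift in tool axes (m) to world target"
    p,r,s=tcp(); print("tcp",p.round(4),"shift",(r.inv().apply(np.array([x,y,z])-p)).round(4),"yawx",np.degrees(np.arctan2(*r.as_matrix()[[1,0],0])).round(2), "F",np.round(s["contact_force"],1),"w",round(s["gripper_width"],4),"t",round(s["clock"],2))
E
python3 - <<'E'
from h import *
for c in ("top","side"):
    im=robot.camera(c); m=robot.camera_model(c); print(c)
    for col in HUE:
        n,l,st,ce=cv2.connectedComponentsWithStats(hsv(im,col).astype(np.uint8))
        for i in range(1,n):
            if 60<st[i,4]<4000:
                try: print(col,ce[i].round(),st[i,4],[circ(m,l==i,z) for z in (.012,.040,.08)])
                except Exception: pass
    for lab in ("can_green","can_yellow","can_red","can_blue","holder_red","vial","fitting"):
        print(lab,[(np.round(d["xy"]),round(d["conf"],2),ray(m,d["xy"],.02)[0].round(3)) for d in robot.outline_of(c,lab)[:4]])
print(tcp()[2]["clock"])
E
```

```text
top
red [233. 143.] 2042 [(array([0.6733, 0.1019]), array([0.1226, 0.1248])), (array([0.6649, 0.0988]), array([0.1192, 0.1213])), (array([0.653 , 0.0944]), array([0.1143, 0.1163]))]
red [280. 237.] 1200 [(array([ 0.442 , -0.0055]), array([0.0903, 0.0909])), (array([ 0.4402, -0.0056]), array([0.0878, 0.0884])), (array([ 0.4375, -0.0057]), array([0.0842, 0.0848]))]
red [165. 245.] 280 [(array([0.4331, 0.2779]), array([0.0581, 0.0635])), (array([0.4314, 0.2699]), array([0.0565, 0.0617])), (array([0.4291, 0.2585]), array([0.0542, 0.0592]))]
red [371. 304.] 2314 [(array([ 0.2813, -0.2133]), array([0.1228, 0.1235])), (array([ 0.2839, -0.2076]), array([0.1194, 0.1201])), (array([ 0.2876, -0.1994]), array([0.1145, 0.1152]))]
red [274. 298.] 452 [(array([0.3001, 0.01  ]), array([0.0249, 0.1233])), (array([0.3022, 0.0095]), array([0.0242, 0.1199])), (array([0.3052, 0.0087]), array([0.0232, 0.115 ]))]
red [545. 314.] 536 [(array([ 0.3378, -0.6987]), array([0.1334, 0.23  ])), (array([ 0.3388, -0.6794]), array([0.1297, 0.2236])), (array([ 0.3403, -0.652 ]), array([0.1244, 0.2144]))]
yellow [32. 5
[... 5486 characters left out ...]
 array([ 0.452, -0.127,  0.02 ])), (array([210., 186.]), 0.58, array([0.428, 0.275, 0.02 ]))]
can_yellow [(array([212., 170.]), 0.51, array([0.455, 0.372, 0.02 ]))]
can_red [(array([210., 186.]), 0.55, array([0.429, 0.28 , 0.02 ]))]
can_blue [(array([304., 344.]), 0.65, array([ 0.441, -0.261,  0.02 ]))]
holder_red [(array([250., 253.]), 0.93, array([ 0.435, -0.026,  0.02 ])), (array([331., 203.]), 0.72, array([0.67 , 0.091, 0.02 ])), (array([184., 361.]), 0.6, array([ 0.276, -0.23 ,  0.02 ])), (array([388., 299.]), 0.25, array([ 0.607, -0.226,  0.02 ]))]
vial [(array([329., 266.]), 0.67, array([ 0.558, -0.114,  0.02 ]))]
fitting [(array([270., 210.]), 0.64, array([0.529, 0.112, 0.02 ]))]
0.9
```

Candidates, by top-camera pixel:
- **Red holders:** (280,237) is about 92 mm across; (234,144) and (371,304) are about 123 mm. The smallest, (280,237), is the one meant.
- **can_green:** (386,231) has a green lid and stands on the blue can. (332,233) is all blue, so it is the look-alike and stays put.

I'll confirm in one crop and start moving.

```bash
python3 -c "
import cv2
i=cv2.imread('pics/top0.png')[110:340,190:420]; cv2.imwrite('pics/crop0.png',cv2.resize(i,(598,598),interpolation=cv2.INTER_CUBIC))"
python3 -m handwheel '[[[-0.031,-0.0248,0,0,0,0],[-0.031,-0.0248,0,0,0,0],[-0.031,-0.0248,0,0,0,0],[-0.031,-0.0248,0,0,0,0],[-0.031,-0.0248,0,0,0,0],[-0.031,-0.0248,0,0,0,0],[-0.031,-0.0248,0,0,0,0],[-0.031,-0.0248,0,0,0,0]]]' 1
python3 -m handwheel '[[[-0.031,-0.0248,0,0,0,0],[-0.031,-0.0248,0,0,0,0],[0,0,0,0,0,0],[0,0,0,0,0,0]]]'
python3 - <<'E'
from h import *
to(.4315,.2665,.107)
m=robot.camera_model("wrist"); im=robot.camera("wrist"); cv2.imwrite("pics/w1.png",im[:,:,::-1])
for p in ((.4315,.2665,.08),(.431,.267,.04)): print(proj(m,p))
for col,z in (("yellow",.08),("red",.04)):
    print(col,circ(m,hsv(im,col),z))
E
```

```text
clock: 1.57
ee_pos: [0.392, 0.3333, 0.2486]
orientation: [0.0, 0.179, 0.984, 0.0]
contact_force: [0.3, -0.6, 0.6]
gripper_width: 0.0855
clock: 1.9
ee_pos: [0.433, 0.2651, 0.2485]
orientation: [0.0, 0.181, 0.983, 0.0]
contact_force: [0.5, 0.9, 0.3]
gripper_width: 0.0852
tcp [0.433  0.2651 0.2485] shift [0.0019 0.0007 0.1415] yawx 159.09 F [0.5 0.9 0.3] w 0.0852 t 1.9
[283.47638837 189.94236479]
[283.64045697 180.00861967]
yellow (array([0.5925, 0.2603]), array([0.0554, 0.0613]))
red (array([0.437 , 0.0197]), array([0.0848, 0.0919]))
```

View pics/crop0.png

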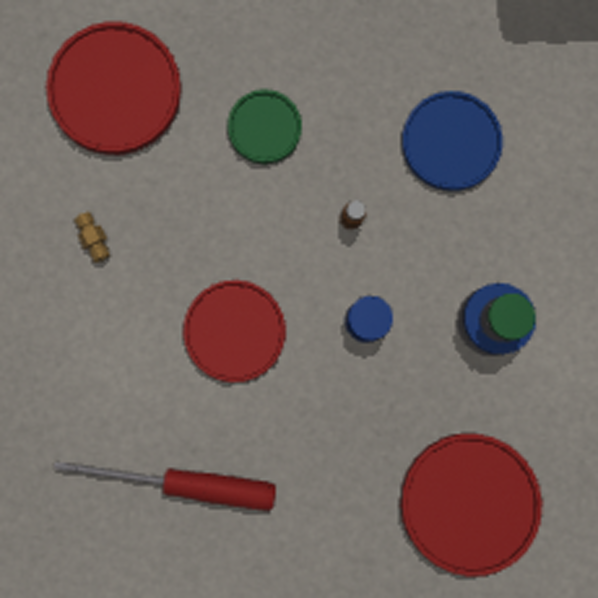

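View pics/w1.png

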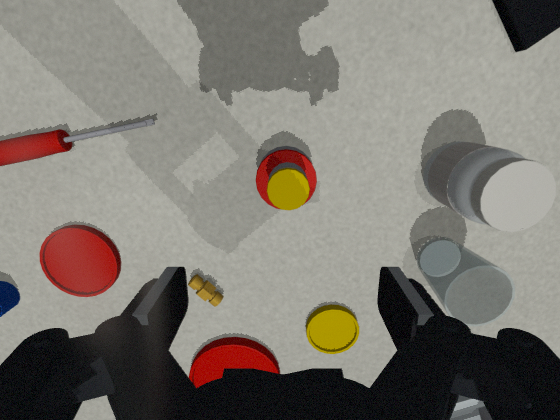

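The crop confirms both choices. In the wrist view the yellow lid is at (288,188) on the red ring at (286,180), with the yellow holder at (332,328) and the red holder at (80,260).

```bash
cat >> h.py <<'E'
def at(m,im,col,uv,z,rad=70):
    "component of the colour nearest uv, as circle on plane z"
    n,l,st,ce=cv2.connectedComponentsWithStats(hsv(im,col).astype(np.uint8))
    k=[i for i in range(1,n) if st[i,4]>100]; i=min(k,key=lambda i:np.hypot(*(ce[i]-uv)))
    return ce[i].round(), *circ(m,l==i,z)
E
python3 - <<'E'
from h import *
m=robot.camera_model("wrist"); im=cv2.imread("pics/w1.png")[:,:,::-1].copy()
for a in (("yellow",(288,188),.08),("red",(286,170),.04),("yellow",(332,328),.012),("red",(80,260),.012)): print(a,*at(m,im,*a))
for lab in ("can_yellow","can_red","holder_yellow"):
    print(lab,[(d["xy"],d["conf"]) for d in robot.landmark_of("wrist",lab)[:3]])
for d,z in ((d,z) for lab,z in (("can_yellow",.04),("can_red",0),("holder_yellow",0),("holder_red",0)) for d in robot.landmark_of("wrist",lab)[:3]): print(ray(m,d["xy"],z)[0].round(3))
E
```

```text
('yellow', (288, 188), 0.08) [288. 189.] [0.4312 0.2717] [0.0386 0.0395]
('red', (286, 170), 0.04) [283. 170.] [0.4323 0.27  ] [0.0576 0.062 ]
('yellow', (332, 328), 0.012) [332. 329.] [0.6447 0.2547] [0.0682 0.0755]
('red', (80, 260), 0.012) [ 80. 260.] [ 0.443  -0.0018] [0.0918 0.0995]
can_yellow [([285.5, 180.1], 0.84)]
can_red [([288.7, 173.2], 0.57)]
holder_yellow [([332.4, 326.9], 0.69)]
[0.431 0.27  0.04 ]
[0.433 0.273 0.   ]
[0.65  0.255 0.   ]
[ 0.446 -0.006  0.   ]
[0.674 0.105 0.   ]
```

```bash

python3 -m handwheel '[[[0.003,0.003,0.03,0,0,0],[0,0,0.035,0,0,0],[0,0,0.035,0,0,0],[0,0,0.035,0,0,0],[0,0,0.025,0,0,0],[0,0,0.0215,0,0,0],[0,0,0,0,0,0]]]' 1
python3 -m handwheel '[[[0,0,0,0,0,0],[0,0,0,0,0,0],[0,0,0,0,0,0],[0,0,0,0,0,0],[0,0,0,0,0,0],[0,0,0,0,0,0],[0,0,0,0,0,0],[0,0,0,0,0,0]]]' 0
python3 - <<'E'
from h import *
to(.6465,.251,.15)
m=robot.camera_model("wrist"); im=robot.camera("wrist"); cv2.imwrite("pics/w2.png",im[:,:,::-1])
E
```

```text
clock: 2.88
ee_pos: [0.4265, 0.2697, 0.0622]
orientation: [-0.004, 0.179, 0.984, -0.002]
contact_force: [-1.0, -0.9, 0.5]
gripper_width: 0.0856
clock: 3.55
ee_pos: [0.4317, 0.2711, 0.069]
orientation: [0.002, 0.179, 0.984, 0.001]
contact_force: [-0.5, -1.1, 7.1]
gripper_width: 0.0387
tcp [0.4317 0.2711 0.069 ] shift [-0.2083  0.0572 -0.0803] yawx 159.33 F [-0.5 -1.1  7.1] w 0.0387 t 3.55
```

View pics/w2.png

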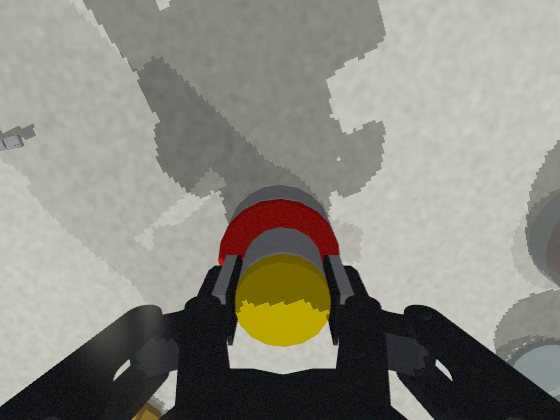

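The yellow lid at (283,300) is gripped squarely, 38.7 mm wide, with the red ring showing below it. Next is to lift it and carry it over the yellow holder.

```bash

python3 -m handwheel '[[[0,0,-0.01,0,0,0],[0,0,-0.03,0,0,0],[0,0,-0.03,0,0,0],[0,0,-0.02,0,0,0],[0,0,0,0,0,0]]]'
python3 -m handwheel '[[[-0.0205,0.0055,0,0,0,0],[-0.0355,0.01,0,0,0,0],[-0.0355,0.01,0,0,0,0],[-0.0355,0.01,0,0,0,0],[-0.0355,0.01,0,0,0,0],[-0.0255,0.007,0,0,0,0],[-0.0205,0.0055,0,0,0,0],[0,0,0,0,0,0]]]'
python3 -m handwheel '[[[0,0,0,0,0,0],[0,0,0,0,0,0],[0,0,0,0,0,0]]]'
python3 - <<'E'
from h import *
to(.6465,.251,.1)
m=robot.camera_model("wrist"); im=robot.camera("wrist"); cv2.imwrite("pics/w3.png",im[:,:,::-1])
mt=robot.camera_model("top"); t=robot.camera("top"); cv2.imwrite("pics/t3.png",t[:,:,::-1])
p,r,s=tcp()
print("lid", at(m,im,"yellow",(283,300),p[2]+.012))
print("red", at(mt,t,"red",(165,245),.04))
E
```

```text
clock: 4.02
ee_pos: [0.4332, 0.2717, 0.1626]
orientation: [0.005, 0.179, 0.984, 0.003]
contact_force: [0.8, -0.4, -1.5]
gripper_width: 0.0386
clock: 4.68
ee_pos: [0.6485, 0.2498, 0.1554]
orientation: [0.0, 0.181, 0.984, -0.0]
contact_force: [-0.0, 0.7, -1.9]
gripper_width: 0.0383
clock: 4.93
ee_pos: [0.6443, 0.2515, 0.156]
orientation: [-0.001, 0.179, 0.984, -0.0]
contact_force: [-0.1, 0.8, -2.4]
gripper_width: 0.0384
tcp [0.6443 0.2515 0.156 ] shift [-0.0024  0.0004  0.056 ] yawx 159.37 F [-0.1  0.8 -2.4] w 0.0384 t 4.93
lid (array([282., 300.]), array([0.643 , 0.2517]), array([0.0383, 0.0415]))
red (array([161., 244.]), array([0.4312, 0.267 ]), array([0.0577, 0.062 ]))
```

View pics/w3.png

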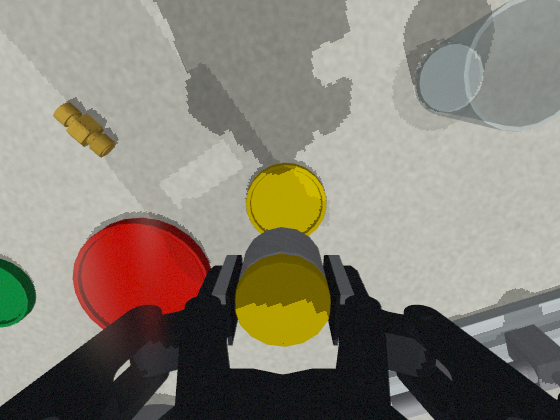

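```bash
python3 - <<'E'
from h import *
m=robot.camera_model("wrist"); im=cv2.imread("pics/w3.png")[:,:,::-1].copy()
k=hsv(im,"yellow"); k[232:]=0; k[:, :240]=0;k[:,335:]=0
P=np.argwhere(k)[:,::-1]; c=cv2.convexHull(P.astype(np.int32))[:,0]; c=c[c[:,1]<225]
W=ray(m,c,.012)[:,:2]
from scipy.optimize import least_squares
print(len(c),least_squares(lambda q:np.hypot(*(W-q[:2]).T)-.035,[.645,.25]).x.round(4), W.max(0)-W.min(0))
print([ray(m,d["xy"],0)[0].round(4) for d in robot.landmark_of("wrist","holder_yellow")[:2]])
to(.6465,.251,.1)
E
```

```text
26 [0.6494 0.2526] [0.06263213 0.06857237]
[array([0.6503, 0.2538, 0.    ])]
tcp [0.6449 0.2516 0.1568] shift [-0.0017  0.0001  0.0568] yawx 159.37 F [ 0.3  0.1 -1.4] w 0.0382 t 5.08
```

```bash

python3 -m handwheel '[[[-0.0043,0.0027,0.02,0,0,0],[0,0,0.035,0,0,0],[0,0,0.03,0,0,0],[0,0,0.015,0,0,0],[0,0,0.01,0,0,0],[0,0,0.005,0,0,0],[0,0,0,0,0,0],[0,0,0,0,0,0]]]'
python3 -m handwheel '[[[0,0,0.001,0,0,0],[0,0,0.0,0,0,0],[0,0,0,0,0,0]]]'
```

```text
clock: 5.75
ee_pos: [0.6519, 0.2526, 0.0436]
orientation: [0.001, 0.179, 0.984, 0.001]
contact_force: [0.5, 0.4, -1.5]
gripper_width: 0.0381
clock: 6.0
ee_pos: [0.6515, 0.2524, 0.0421]
orientation: [0.001, 0.179, 0.984, 0.0]
contact_force: [0.4, 0.3, -1.7]
gripper_width: 0.0385
```

```bash

for i in 1 2; do python3 -m handwheel '[[[0,0,0.0015,0,0,0],[0,0,0.0,0,0,0],[0,0,0,0,0,0]]]'; done
```

```text
clock: 6.25
ee_pos: [0.6506, 0.2522, 0.0392]
orientation: [-0.0, 0.179, 0.984, -0.0]
contact_force: [-0.3, -0.6, -1.1]
gripper_width: 0.0385
clock: 6.5
ee_pos: [0.6506, 0.2522, 0.0376]
orientation: [-0.0, 0.179, 0.984, -0.0]
contact_force: [0.2, -0.5, -1.8]
gripper_width: 0.0383
```

```bash

python3 -m handwheel '[[[0,0,0.001,0,0,0],[0,0,0.0,0,0,0],[0,0,0,0,0,0]]]'
python3 -m handwheel '[[[0,0,0.001,0,0,0],[0,0,0.0,0,0,0],[0,0,0,0,0,0]]]'
```

```text
clock: 6.75
ee_pos: [0.6509, 0.2523, 0.0371]
orientation: [0.0, 0.179, 0.984, 0.0]
contact_force: [-1.5, -0.3, 0.5]
gripper_width: 0.0382
clock: 7.0
ee_pos: [0.651, 0.2523, 0.0371]
orientation: [-0.0, 0.179, 0.984, -0.0]
contact_force: [-4.2, -1.0, 5.8]
gripper_width: 0.0382
```

```bash

python3 -m handwheel '[[[0,0,0,0,0,0],[0,0,0,0,0,0],[0,0,0,0,0,0],[0,0,0,0,0,0]]]' 0.75
python3 -m handwheel '[[[0,0,-0.01,0,0,0],[0,0,-0.03,0,0,0],[0,0,-0.035,0,0,0],[0,0,-0.035,0,0,0],[0,0,-0.01,0,0,0],[0,0,0,0,0,0]]]' 1
python3 -m handwheel '[[[0.0203,-0.006,0,0,0,0],[0.0353,-0.0104,0,0,0,0],[0.0353,-0.0104,0,0,0,0],[0.0353,-0.0104,0,0,0,0],[0.0353,-0.0104,0,0,0,0],[0.0303,-0.009,0,0,0,0],[0.0203,-0.006,0,0,0,0],[0,0,0,0,0,0]]]' 
python3 - <<'E'
from h import *
to(.4312,.2685,.029)
m=robot.camera_model("wrist"); im=robot.camera("wrist"); cv2.imwrite("pics/w4.png",im[:,:,::-1])
mt=robot.camera_model("top"); t=robot.camera("top"); cv2.imwrite("pics/t4.png",t[:,:,::-1])
print("can", at(m,im,"red",(283,220),.04),at(mt,t,"red",(160,245),.04))
print("yellow placed", at(mt,t,"yellow",(172,156),.048))
E
```

```text
clock: 7.33
ee_pos: [0.6508, 0.2522, 0.0357]
orientation: [0.0, 0.179, 0.984, 0.0]
contact_force: [0.8, -0.1, -0.1]
gripper_width: 0.0639
clock: 7.83
ee_pos: [0.6535, 0.2529, 0.1618]
orientation: [0.004, 0.179, 0.984, 0.002]
contact_force: [1.2, 0.5, -0.1]
gripper_width: 0.0855
clock: 8.5
ee_pos: [0.4251, 0.2684, 0.1531]
orientation: [-0.003, 0.178, 0.984, -0.001]
contact_force: [-0.0, 0.3, -0.1]
gripper_width: 0.0857
tcp [0.4251 0.2684 0.1531] shift [-0.0063  0.0028  0.1241] yawx 159.46 F [-0.   0.3 -0.1] w 0.0857 t 8.5
can (array([287., 217.]), array([0.4321, 0.2689]), array([0.0622, 0.0635])) (array([164., 238.]), array([0.4442, 0.2618]), array([0.0291, 0.0612]))
yellow placed (array([171., 155.]), array([0.637 , 0.2427]), array([0.0634, 0.0674]))
```

View pics/w4.png

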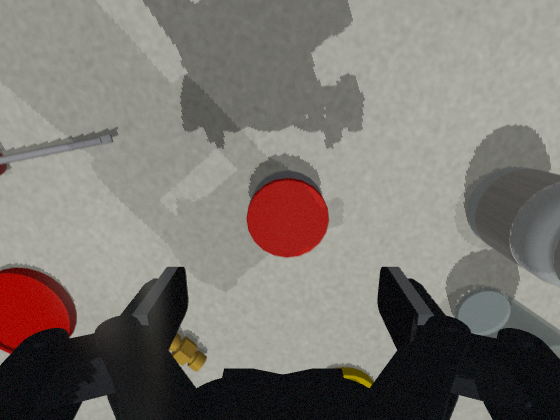

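The red lid at (287,217) is clear and gives (0.432,0.269).

```bash

python3 -m handwheel '[[[-0.002,0.002,0.03,0,0,0],[0,0,0.03,0,0,0],[0,0,0,0,0,0],[0,0,0,0,0,0],[0,0,0,0,0,0]]]'
python3 - <<'E'
from h import *
to(.4318,.2690,.029)
m=robot.camera_model("wrist"); im=robot.camera("wrist")
print("can", at(m,im,"red",(283,250),.04))
E
```

```text
clock: 9.02
ee_pos: [0.434, 0.2698, 0.0967]
orientation: [0.0, 0.18, 0.984, 0.0]
contact_force: [0.2, 0.1, 0.3]
gripper_width: 0.0855
tcp [0.434  0.2698 0.0967] shift [ 0.0018 -0.0016  0.0677] yawx 159.3 F [0.2 0.1 0.3] w 0.0855 t 9.02
can (array([280., 233.]), array([0.4318, 0.269 ]), array([0.0623, 0.0641]))
```

```bash

python3 -m handwheel '[[[0.0018,-0.0016,0.005,0,0,0],[0,0,0.025,0,0,0],[0,0,0.02,0,0,0],[0,0,0.012,0,0,0],[0,0,0.0057,0,0,0],[0,0,0,0,0,0],[0,0,0,0,0,0]]]' 1
python3 -m handwheel '[[[0,0,0,0,0,0],[0,0,0,0,0,0],[0,0,0,0,0,0],[0,0,0,0,0,0],[0,0,0,0,0,0],[0,0,0,0,0,0],[0,0,0,0,0,0],[0,0,0,0,0,0]]]' 0
python3 -m handwheel '[[[0,0,-0.01,0,0,0],[0,0,-0.03,0,0,0],[0,0,-0.035,0,0,0],[0,0,-0.025,0,0,0],[0,0,0,0,0,0],[0,0,0,0,0,0],[0,0,0,0,0,0]]]'
python3 - <<'E'
from h import *
to(.442,-.006,.13)
m=robot.camera_model("wrist"); im=robot.camera("wrist"); cv2.imwrite("pics/w5.png",im[:,:,::-1])
p=tcp()[0]
print("can", at(m,im,"red",(283,280),p[2]+.011))
E
```

```text
clock: 9.65
ee_pos: [0.4312, 0.2691, 0.0288]
orientation: [0.001, 0.179, 0.984, 0.0]
contact_force: [0.3, -0.1, 0.7]
gripper_width: 0.0854
clock: 10.32
ee_pos: [0.4318, 0.2694, 0.0298]
orientation: [0.001, 0.179, 0.984, 0.001]
contact_force: [0.2, 0.8, 5.4]
gripper_width: 0.0627
clock: 10.9
ee_pos: [0.4295, 0.2685, 0.1271]
orientation: [-0.001, 0.179, 0.984, -0.001]
contact_force: [0.5, 0.6, -4.0]
gripper_width: 0.0621
tcp [0.4295 0.2685 0.1271] shift [-0.1086 -0.2524 -0.0027] yawx 159.33 F [ 0.5  0.6 -4. ] w 0.0621 t 10.9
can (array([282., 296.]), array([0.429 , 0.2684]), array([0.0623, 0.0651]))
```

```bash

python3 -m handwheel '[[[-0.007,-0.0162,0,0,0,0],[-0.0152,-0.0354,0,0,0,0],[-0.0152,-0.0354,0,0,0,0],[-0.0152,-0.0354,0,0,0,0],[-0.0152,-0.0354,0,0,0,0],[-0.0152,-0.0354,0,0,0,0],[-0.0152,-0.0354,0,0,0,0],[-0.0104,-0.0238,0,0,0,0]]]'
python3 -m handwheel '[[[0,0,0,0,0,0],[0,0,0,0,0,0],[0,0,0,0,0,0],[0,0,0,0,0,0]]]'
python3 - <<'E'
from h import *
to(.442,-.006,.04)
m=robot.camera_model("wrist"); im=robot.camera("wrist"); cv2.imwrite("pics/w6.png",im[:,:,::-1])
print([(d["xy"],d["conf"],ray(m,d["xy"],0)[0].round(4)) for d in robot.landmark_of("wrist","holder_red")[:3]])
E
```

```text
clock: 11.62
ee_pos: [0.4416, -0.0081, 0.1264]
orientation: [-0.002, 0.18, 0.984, -0.0]
contact_force: [0.3, 0.9, -2.3]
gripper_width: 0.0622
clock: 11.95
ee_pos: [0.4422, -0.0047, 0.1271]
orientation: [-0.001, 0.179, 0.984, 0.0]
contact_force: [-1.0, -0.5, -2.3]
gripper_width: 0.0624
tcp [ 0.4422 -0.0047  0.1271] shift [-0.0005 -0.0013  0.0871] yawx 159.4 F [-1.  -0.5 -2.3] w 0.0624 t 11.95
[([283.6, 207.2], 0.85, array([ 0.4441, -0.0047,  0.    ])), ([472.7, 382.5], 0.61, array([0.6739, 0.1044, 0.    ])), ([210.4, 348.1], 0.37, array([ 0.5485, -0.1164,  0.    ]))]
```

View pics/w6.png

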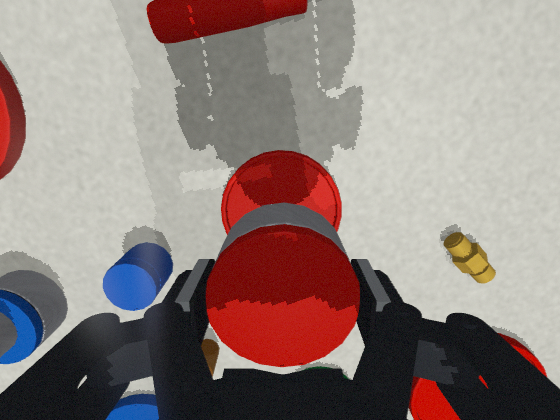

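The small red holder at (282,207) lies right below the held can, so I'll lower it.

```bash

python3 -m handwheel '[[[-0.0008,0,0.015,0,0,0],[0,0,0.03,0,0,0],[0,0,0.02,0,0,0],[0,0,0.014,0,0,0],[0,0,0.006,0,0,0],[0,0,0,0,0,0],[0,0,0,0,0,0]]]'
python3 -m handwheel '[[[0,0,0.002,0,0,0],[0,0,0.0,0,0,0],[0,0,0,0,0,0]]]'
python3 -m handwheel '[[[0,0,0.001,0,0,0],[0,0,0.0,0,0,0],[0,0,0,0,0,0]]]'
python3 -m handwheel '[[[0,0,0.001,0,0,0],[0,0,0.0,0,0,0],[0,0,0,0,0,0]]]'
```

```text
clock: 12.63
ee_pos: [0.4441, -0.0056, 0.0435]
orientation: [0.0, 0.179, 0.984, -0.0]
contact_force: [-0.1, -0.1, -2.4]
gripper_width: 0.0623
clock: 12.88
ee_pos: [0.4444, -0.006, 0.0419]
orientation: [0.001, 0.179, 0.984, -0.0]
contact_force: [1.0, -0.2, -3.2]
gripper_width: 0.0623
clock: 13.13
ee_pos: [0.4439, -0.006, 0.0402]
orientation: [0.0, 0.179, 0.984, -0.0]
contact_force: [0.2, -0.1, -1.8]
gripper_width: 0.0624
clock: 13.38
ee_pos: [0.4437, -0.0059, 0.039]
orientation: [-0.0, 0.179, 0.984, 0.0]
contact_force: [-0.8, 0.2, -2.3]
gripper_width: 0.0622
```

```bash

python3 -m handwheel '[[[0,0,0.001,0,0,0],[0,0,0.0,0,0,0],[0,0,0,0,0,0]]]'
python3 -m handwheel '[[[0,0,0.001,0,0,0],[0,0,0.0,0,0,0],[0,0,0,0,0,0]]]'
python3 -m handwheel '[[[0,0,0.0005,0,0,0],[0,0,0.0,0,0,0],[0,0,0,0,0,0]]]'
```

```text
clock: 13.63
ee_pos: [0.4437, -0.0059, 0.038]
orientation: [-0.0, 0.179, 0.984, 0.0]
contact_force: [0.0, -0.4, -2.5]
gripper_width: 0.0625
clock: 13.88
ee_pos: [0.4438, -0.006, 0.0378]
orientation: [-0.0, 0.179, 0.984, -0.0]
contact_force: [-5.3, 0.8, 6.8]
gripper_width: 0.0621
clock: 14.13
ee_pos: [0.4438, -0.0059, 0.0378]
orientation: [-0.001, 0.179, 0.984, -0.0]
contact_force: [-7.0, 0.2, 12.6]
gripper_width: 0.0623
```

```bash

python3 -m handwheel '[[[0,0,0,0,0,0],[0,0,0,0,0,0],[0,0,0,0,0,0],[0,0,0,0,0,0]]]' 1
python3 -m handwheel '[[[0,0,-0.01,0,0,0],[0,0,-0.03,0,0,0],[0,0,-0.04,0,0,0],[0,0,-0.04,0,0,0],[0,0,-0.03,0,0,0],[0,0,0,0,0,0]]]' 1
python3 -m handwheel '[[[-0.0065,-0.017,0,0,0,0],[-0.0128,-0.034,0,0,0,0],[-0.0128,-0.034,0,0,0,0],[-0.0128,-0.034,0,0,0,0],[-0.0128,-0.034,0,0,0,0],[-0.0128,-0.034,0,0,0,0],[-0.0128,-0.034,0,0,0,0],[0,0,0,0,0,0]]]'
python3 -m handwheel '[[[0,0,0,0,0,0],[0,0,0,0,0,0],[0,0,0,0,0,0]]]' 
python3 - <<'E'
from h import *
m=robot.camera_model("wrist"); im=robot.camera("wrist"); cv2.imwrite("pics/w7.png",im[:,:,::-1])
mt=robot.camera_model("top"); t=robot.camera("top"); cv2.imwrite("pics/t7.png",t[:,:,::-1])
print("green", at(m,im,"green",(283,230),.08),"blue",at(m,im,"blue",(283,210),.04))
to(.4443,-.2425,.069)
E
```

```text
clock: 14.47
ee_pos: [0.444, -0.006, 0.0367]
orientation: [0.0, 0.179, 0.984, -0.0]
contact_force: [-0.7, 0.0, 0.0]
gripper_width: 0.0852
clock: 14.97
ee_pos: [0.4479, -0.0069, 0.1947]
orientation: [0.007, 0.179, 0.984, -0.001]
contact_force: [0.6, -0.6, 1.4]
gripper_width: 0.0855
clock: 15.63
ee_pos: [0.4435, -0.2475, 0.1874]
orientation: [0.001, 0.182, 0.983, -0.001]
contact_force: [-0.8, 0.0, 0.2]
gripper_width: 0.0852
clock: 15.88
ee_pos: [0.4436, -0.2409, 0.1863]
orientation: [-0.0, 0.179, 0.984, 0.0]
contact_force: [-0.0, -0.3, 0.0]
gripper_width: 0.0852
green (array([279., 215.]), array([ 0.4445, -0.2443]), array([0.0383, 0.04  ])) blue (array([283., 189.]), array([ 0.4472, -0.2444]), array([0.0577, 0.0621]))
tcp [ 0.4437 -0.2409  0.1865] shift [-0.0011 -0.0014  0.1175] yawx 159.43 F [ 0.4 -0.2  1.1] w 0.0853 t 15.98
```

View pics/w7.png

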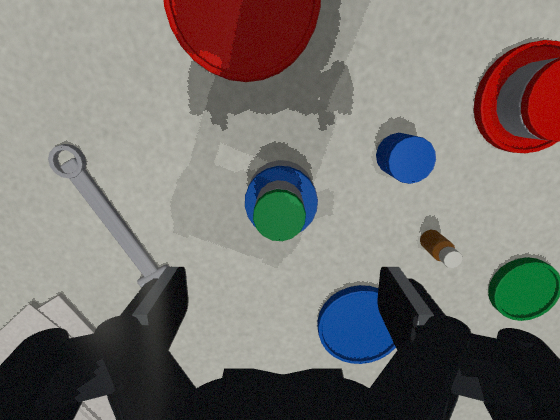

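View pics/t7.png

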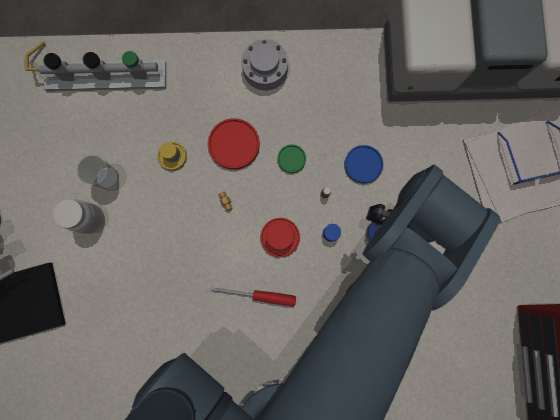

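The yellow and red cans sit in their holders. The green lid at (279,215) stands on the blue ring at (283,195).

```bash

python3 -m handwheel '[[[-0.0016,-0.0021,0.02,0,0,0],[0,0,0.035,0,0,0],[0,0,0.03,0,0,0],[0,0,0.018,0,0,0],[0,0,0.01,0,0,0],[0,0,0.004,0,0,0],[0,0,0,0,0,0],[0,0,0,0,0,0]]]' 1
python3 -m handwheel '[[[0,0,0,0,0,0],[0,0,0,0,0,0],[0,0,0,0,0,0],[0,0,0,0,0,0],[0,0,0,0,0,0],[0,0,0,0,0,0],[0,0,0,0,0,0],[0,0,0,0,0,0]]]' 0
python3 -m handwheel '[[[0,0,-0.01,0,0,0],[0,0,-0.03,0,0,0],[0,0,-0.035,0,0,0],[0,0,-0.015,0,0,0],[0,0,0,0,0,0],[0,0,0,0,0,0],[0,0,0,0,0,0]]]'
python3 - <<'E'
from h import *
to(.632,-.0395,.16)
m=robot.camera_model("wrist"); im=robot.camera("wrist"); cv2.imwrite("pics/w8.png",im[:,:,::-1])
p=tcp()[0]
print("can", at(m,im,"green",(283,300),p[2]+.011),"blue",at(m,im,"blue",(283,210),.04))
E
```

```text
clock: 16.65
ee_pos: [0.4453, -0.245, 0.0708]
orientation: [0.001, 0.179, 0.984, -0.001]
contact_force: [-0.7, -0.6, 0.6]
gripper_width: 0.0854
clock: 17.32
ee_pos: [0.4451, -0.2452, 0.0706]
orientation: [0.001, 0.179, 0.984, -0.0]
contact_force: [-0.4, 0.5, 6.0]
gripper_width: 0.0385
clock: 17.9
ee_pos: [0.4434, -0.2437, 0.1578]
orientation: [-0.001, 0.179, 0.984, 0.001]
contact_force: [0.4, -0.6, -2.1]
gripper_width: 0.0386
tcp [ 0.4434 -0.2437  0.1578] shift [-0.1044  0.2577 -0.0022] yawx 159.33 F [ 0.4 -0.6 -2.1] w 0.0386 t 17.9
can (array([282., 295.]), array([ 0.4413, -0.2432]), array([0.0381, 0.0415])) blue (array([284., 203.]), array([ 0.4411, -0.2417]), array([0.0519, 0.0655]))
```

```bash

python3 -m handwheel '[[[-0.0074,0.0177,0,0,0,0],[-0.0145,0.036,0,0,0,0],[-0.0145,0.036,0,0,0,0],[-0.0145,0.036,0,0,0,0],[-0.0145,0.036,0,0,0,0],[-0.0145,0.036,0,0,0,0],[-0.0145,0.036,0,0,0,0],[-0.01,0.024,0,0,0,0]]]'
python3 -m handwheel '[[[0,0,0,0,0,0],[0,0,0,0,0,0],[0,0,0,0,0,0],[0,0,0,0,0,0]]]'
python3 - <<'E'
from h import *
from scipy.optimize import least_squares
m=robot.camera_model("wrist"); im=robot.camera("wrist"); cv2.imwrite("pics/w9.png",im[:,:,::-1])
print([(d["xy"],d["conf"],ray(m,d["xy"],0)[0].round(4)) for d in robot.landmark_of("wrist","holder_green")[:2]])
k=hsv(im,"green"); k[228:]=0; P=np.argwhere(k)[:,::-1]; c=cv2.convexHull(P.astype(np.int32))[:,0]; c=c[c[:,1]<222]
W=ray(m,c,.012)[:,:2]; print(len(c),c.min(0),c.max(0),least_squares(lambda q:np.hypot(*(W-q[:2]).T)-.035,[.63,-.04]).x.round(4))
print("can", at(m,im,"green",(283,300),tcp()[0][2]+.01))
to(.632,-.0395,.042)
E
```

```text
clock: 18.62
ee_pos: [0.6335, -0.0373, 0.157]
orientation: [-0.002, 0.179, 0.984, 0.0]
contact_force: [1.3, -0.4, -2.0]
gripper_width: 0.0383
clock: 18.95
ee_pos: [0.6319, -0.041, 0.1583]
orientation: [-0.001, 0.18, 0.984, -0.0]
contact_force: [-0.9, -0.1, -2.0]
gripper_width: 0.0381
[([285.0, 197.8], 0.64, array([ 0.6349, -0.0401,  0.    ]))]
29 [246 160] [325 221] [ 0.6347 -0.0398]
can (array([282., 295.]), array([ 0.6297, -0.0404]), array([0.038 , 0.0414]))
tcp [ 0.6323 -0.0413  0.1591] shift [0.0008 0.0016 0.1171] yawx 159.24 F [-0.2  0.4 -1.8] w 0.0382 t 19.05
```

View pics/w9.png

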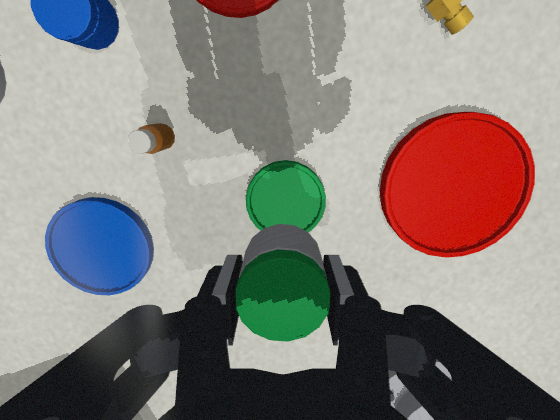

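The green holder at (285,198) lies just ahead of the can. Correcting by about 3 mm and lowering.

```bash

python3 -m handwheel '[[[-0.0027,0.002,0.02,0,0,0],[0,0,0.035,0,0,0],[0,0,0.03,0,0,0],[0,0,0.015,0,0,0],[0,0,0.01,0,0,0],[0,0,0.006,0,0,0],[0,0,0,0,0,0],[0,0,0,0,0,0]]]'
python3 -m handwheel '[[[0,0,0.001,0,0,0],[0,0,0.0,0,0,0],[0,0,0,0,0,0]]]'
python3 -m handwheel '[[[0,0,0.001,0,0,0],[0,0,0.0,0,0,0],[0,0,0,0,0,0]]]'
python3 -m handwheel '[[[0,0,0.001,0,0,0],[0,0,0.0,0,0,0],[0,0,0,0,0,0]]]'
```

```text
clock: 19.72
ee_pos: [0.6374, -0.0399, 0.0451]
orientation: [0.001, 0.179, 0.984, -0.0]
contact_force: [-0.2, 0.1, -1.4]
gripper_width: 0.0385
clock: 19.97
ee_pos: [0.6371, -0.0396, 0.0438]
orientation: [0.001, 0.179, 0.984, -0.0]
contact_force: [-0.3, 0.5, -2.2]
gripper_width: 0.0382
clock: 20.22
ee_pos: [0.6363, -0.0394, 0.0417]
orientation: [0.0, 0.179, 0.984, -0.0]
contact_force: [0.8, -0.0, -1.5]
gripper_width: 0.0385
clock: 20.47
ee_pos: [0.6362, -0.0394, 0.0404]
orientation: [-0.0, 0.179, 0.984, -0.0]
contact_force: [-0.1, -0.5, -3.0]
gripper_width: 0.0389
```

```bash

python3 -m handwheel '[[[0,0,0.001,0,0,0],[0,0,0.0,0,0,0],[0,0,0,0,0,0]]]'
python3 -m handwheel '[[[0,0,0.001,0,0,0],[0,0,0.0,0,0,0],[0,0,0,0,0,0]]]'
```

```text
clock: 20.72
ee_pos: [0.6362, -0.0395, 0.0395]
orientation: [-0.0, 0.179, 0.984, 0.0]
contact_force: [-0.0, -0.7, -2.4]
gripper_width: 0.0386
clock: 20.97
ee_pos: [0.6365, -0.0395, 0.0387]
orientation: [0.0, 0.179, 0.984, -0.0]
contact_force: [0.1, -0.1, -2.7]
gripper_width: 0.0378
```

```bash

python3 -m handwheel '[[[0,0,0.0007,0,0,0],[0,0,0.0,0,0,0],[0,0,0,0,0,0]]]'
python3 -m handwheel '[[[0,0,0.0007,0,0,0],[0,0,0.0,0,0,0],[0,0,0,0,0,0]]]'
```

```text
clock: 21.22
ee_pos: [0.6365, -0.0395, 0.0387]
orientation: [0.0, 0.179, 0.984, -0.0]
contact_force: [-3.4, 0.3, 5.9]
gripper_width: 0.0382
clock: 21.47
ee_pos: [0.6366, -0.0395, 0.0386]
orientation: [-0.0, 0.179, 0.984, -0.0]
contact_force: [-5.3, 2.1, 9.4]
gripper_width: 0.0381
```

```bash

python3 -m handwheel '[[[0,0,0,0,0,0],[0,0,0,0,0,0],[0,0,0,0,0,0],[0,0,0,0,0,0]]]' 0.75
python3 -m handwheel '[[[0,0,-0.01,0,0,0],[0,0,-0.03,0,0,0],[0,0,-0.035,0,0,0],[0,0,-0.035,0,0,0],[0,0,-0.01,0,0,0],[0,0,0,0,0,0]]]' 1
python3 -m handwheel '[[[0.0074,-0.0177,0,0,0,0],[0.0149,-0.036,0,0,0,0],[0.0149,-0.036,0,0,0,0],[0.0149,-0.036,0,0,0,0],[0.0149,-0.036,0,0,0,0],[0.0149,-0.036,0,0,0,0],[0.0149,-0.036,0,0,0,0],[0.0102,-0.0245,0,0,0,0]]]'
python3 -m handwheel '[[[0,0,0.02,0,0,0],[0,0,0.02,0,0,0],[0,0,0.01,0,0,0],[0,0,0,0,0,0],[0,0,0,0,0,0],[0,0,0,0,0,0]]]'
python3 - <<'E'
from h import *
m=robot.camera_model("wrist"); im=robot.camera("wrist"); cv2.imwrite("pics/w10.png",im[:,:,::-1])
print("blue",at(m,im,"blue",(283,230),.04))
to(.4455,-.2435,.030)
E
```

```text
clock: 21.8
ee_pos: [0.6363, -0.0395, 0.0369]
orientation: [-0.0, 0.179, 0.984, 0.0]
contact_force: [-0.3, -0.8, -0.1]
gripper_width: 0.0643
clock: 22.3
ee_pos: [0.639, -0.04, 0.1626]
orientation: [0.005, 0.179, 0.984, -0.0]
contact_force: [0.3, -0.3, -0.1]
gripper_width: 0.0854
clock: 22.97
ee_pos: [0.4421, -0.2442, 0.1553]
orientation: [-0.002, 0.18, 0.984, 0.001]
contact_force: [0.3, 0.3, -0.5]
gripper_width: 0.0854
clock: 23.47
ee_pos: [0.4456, -0.2433, 0.1077]
orientation: [0.0, 0.179, 0.984, -0.0]
contact_force: [0.1, 1.0, -0.6]
gripper_width: 0.0855
blue (array([283., 230.]), array([ 0.446 , -0.2436]), array([0.0621, 0.064 ]))
tcp [ 0.4458 -0.2434  0.108 ] shift [ 0.0004 -0.0001  0.078 ] yawx 159.37 F [ 0.2 -0.2 -0.4] w 0.0852 t 23.52
```

View pics/w10.png

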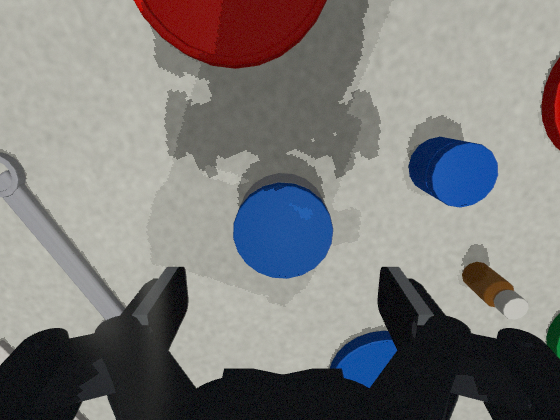

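The blue can at (283,230) is centred under the jaws, and the look-alike at (462,172) is clear of the fingers.

```bash

python3 -m handwheel '[[[0,0,0.015,0,0,0],[0,0,0.025,0,0,0],[0,0,0.02,0,0,0],[0,0,0.012,0,0,0],[0,0,0.006,0,0,0],[0,0,0,0,0,0],[0,0,0,0,0,0]]]' 1
python3 -m handwheel '[[[0,0,0,0,0,0],[0,0,0,0,0,0],[0,0,0,0,0,0],[0,0,0,0,0,0],[0,0,0,0,0,0],[0,0,0,0,0,0],[0,0,0,0,0,0],[0,0,0,0,0,0]]]' 0
python3 -m handwheel '[[[0,0,-0.01,0,0,0],[0,0,-0.03,0,0,0],[0,0,-0.035,0,0,0],[0,0,-0.025,0,0,0],[0,0,0,0,0,0],[0,0,0,0,0,0],[0,0,0,0,0,0]]]'
python3 - <<'E'
from h import *
to(.6165,-.2135,.13)
E
```

```text
clock: 24.1
ee_pos: [0.4457, -0.2437, 0.03]
orientation: [0.001, 0.179, 0.984, -0.0]
contact_force: [0.4, 0.8, 1.1]
gripper_width: 0.0852
clock: 24.77
ee_pos: [0.4462, -0.2441, 0.0309]
orientation: [0.001, 0.179, 0.984, -0.001]
contact_force: [-0.8, 1.3, 4.6]
gripper_width: 0.0624
clock: 25.35
ee_pos: [0.4443, -0.2426, 0.1283]
orientation: [-0.001, 0.179, 0.984, 0.0]
contact_force: [-0.9, 0.9, -3.6]
gripper_width: 0.0617
tcp [ 0.4443 -0.2426  0.1283] shift [-0.1509  0.088  -0.0019] yawx 159.33 F [-0.9  0.9 -3.6] w 0.0617 t 25.35
```

```bash

python3 -m handwheel '[[[-0.0154,0.009,0,0,0,0],[-0.03,0.0175,0,0,0,0],[-0.03,0.0175,0,0,0,0],[-0.03,0.0175,0,0,0,0],[-0.03,0.0175,0,0,0,0],[-0.0155,0.009,0,0,0,0],[0,0,0,0,0,0],[0,0,0,0,0,0]]]'
python3 -m handwheel '[[[0,0,0,0,0,0],[0,0,0,0,0,0]]]'
python3 - <<'E'
from h import *
from scipy.optimize import least_squares
m=robot.camera_model("wrist"); im=robot.camera("wrist"); cv2.imwrite("pics/w11.png",im[:,:,::-1])
print([(d["xy"],d["conf"],ray(m,d["xy"],0)[0].round(4)) for d in robot.landmark_of("wrist","holder_blue")[:2]])
k=hsv(im,"blue"); k[190:]=0; k[:,:200]=0; k[:,370:]=0; P=np.argwhere(k)[:,::-1]; c=cv2.convexHull(P.astype(np.int32))[:,0]; c=c[c[:,1]<186]
W=ray(m,c,.012)[:,:2]; print(len(c),c.min(0),c.max(0),least_squares(lambda q:np.hypot(*(W-q[:2]).T)-.047,[.615,-.21]).x.round(4))
to(.6165,-.2135,.042)
E
```

```text
clock: 26.02
ee_pos: [0.6164, -0.2131, 0.1262]
orientation: [-0.002, 0.179, 0.984, 0.001]
contact_force: [0.8, -0.8, -3.8]
gripper_width: 0.0621
clock: 26.18
ee_pos: [0.6157, -0.2141, 0.1277]
orientation: [-0.001, 0.18, 0.984, 0.0]
contact_force: [0.3, -0.9, -3.6]
gripper_width: 0.062
[([282.8, 208.5], 0.9, array([ 0.6186, -0.215 ,  0.    ]))]
15 [230 149] [335 182] [ 0.6166 -0.2152]
tcp [ 0.6162 -0.2143  0.1286] shift [-0.0001  0.0009  0.0866] yawx 159.28 F [ 0.2 -0.6 -3.2] w 0.0621 t 26.28
```

View pics/w11.png

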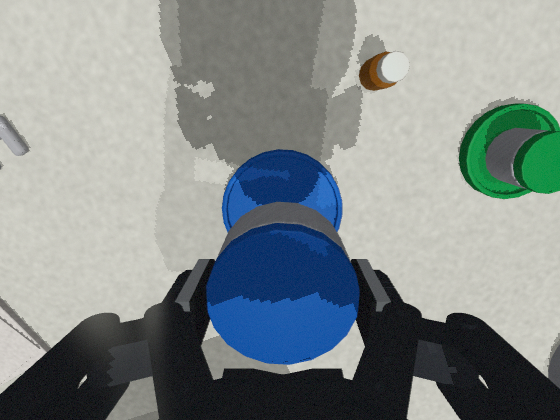

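The blue holder at (283,208) is aligned with the held can, and the green can is seated in its holder at right. Lowering the blue can.

```bash

python3 -m handwheel '[[[0,0,0.015,0,0,0],[0,0,0.03,0,0,0],[0,0,0.02,0,0,0],[0,0,0.014,0,0,0],[0,0,0.008,0,0,0],[0,0,0,0,0,0],[0,0,0,0,0,0],[0,0,0,0,0,0]]]'
python3 -m handwheel '[[[0,0,0.001,0,0,0],[0,0,0.0,0,0,0],[0,0,0,0,0,0]]]'
python3 -m handwheel '[[[0,0,0.001,0,0,0],[0,0,0.0,0,0,0],[0,0,0,0,0,0]]]'
```

```text
clock: 26.95
ee_pos: [0.618, -0.2147, 0.0431]
orientation: [0.001, 0.179, 0.984, -0.0]
contact_force: [0.2, -0.6, -2.3]
gripper_width: 0.0622
clock: 27.2
ee_pos: [0.6175, -0.2143, 0.0416]
orientation: [0.0, 0.179, 0.984, -0.0]
contact_force: [-0.7, 0.2, -1.4]
gripper_width: 0.0621
clock: 27.45
ee_pos: [0.6172, -0.2142, 0.0401]
orientation: [-0.0, 0.179, 0.984, 0.0]
contact_force: [0.1, 0.6, -3.0]
gripper_width: 0.0619
```

```bash

python3 -m handwheel '[[[0,0,0.001,0,0,0],[0,0,0.0,0,0,0],[0,0,0,0,0,0]]]'
python3 -m handwheel '[[[0,0,0.0007,0,0,0],[0,0,0.0,0,0,0],[0,0,0,0,0,0]]]'
```

```text
clock: 27.7
ee_pos: [0.6173, -0.2142, 0.0392]
orientation: [-0.0, 0.179, 0.984, -0.0]
contact_force: [-0.5, -0.8, -2.3]
gripper_width: 0.062
clock: 27.95
ee_pos: [0.6174, -0.2142, 0.039]
orientation: [-0.0, 0.179, 0.984, -0.0]
contact_force: [-2.9, 2.4, 2.5]
gripper_width: 0.0622
```

Contact. One more small step, then release and rise clear.

```bash

python3 -m handwheel '[[[0,0,0.0005,0,0,0],[0,0,0.0,0,0,0],[0,0,0,0,0,0]]]'
python3 -m handwheel '[[[0,0,0,0,0,0],[0,0,0,0,0,0],[0,0,0,0,0,0],[0,0,0,0,0,0]]]' 1
python3 -m handwheel '[[[0,0,-0.01,0,0,0],[0,0,-0.03,0,0,0],[0,0,-0.04,0,0,0],[0,0,-0.04,0,0,0],[0,0,-0.04,0,0,0],[0,0,-0.04,0,0,0],[0,0,0,0,0,0]]]' 1
python3 -m handwheel '[[[0.035,-0.015,0,0,0,0],[0.035,-0.015,0,0,0,0],[0.035,-0.015,0,0,0,0],[0.035,-0.015,0,0,0,0],[0.035,-0.015,0,0,0,0],[0.035,-0.015,0,0,0,0],[0,0,0,0,0,0],[0,0,0,0,0,0]]]'
python3 - <<'E'
from h import *
a=robot.camera("top"); b=robot.camera("side")
cv2.imwrite("pics/end.png",cv2.resize(np.vstack([a[100:330,120:440],b[130:380,160:480][:230]])[:,:,::-1],None,fx=1.25,fy=1.25))
ms=robot.camera_model("side")
for col,h,uv in (("yellow",(.6475,.2505),0),("green",(.6335,-.0405),0),("red",(.443,-.006),0),("blue",(.616,-.2145),0)):
    print(col, proj(ms,(*h,.048)).round(), proj(ms,(*h,.012)).round())
E
```

```text
clock: 28.2
ee_pos: [0.6174, -0.2142, 0.039]
orientation: [-0.0, 0.179, 0.984, 0.0]
contact_force: [-4.5, 1.5, 6.1]
gripper_width: 0.0619
clock: 28.53
ee_pos: [0.6175, -0.2144, 0.038]
orientation: [0.0, 0.179, 0.984, -0.0]
contact_force: [-0.4, -0.4, 0.4]
gripper_width: 0.0854
clock: 29.12
ee_pos: [0.6214, -0.2163, 0.2502]
orientation: [0.009, 0.179, 0.984, -0.003]
contact_force: [1.7, -0.1, 1.3]
gripper_width: 0.0854
clock: 29.78
ee_pos: [0.3881, -0.2243, 0.2385]
orientation: [0.001, 0.181, 0.984, -0.0]
contact_force: [-0.1, -0.3, 0.4]
gripper_width: 0.0853
yellow [295. 167.] [295. 179.]
green [347. 224.] [345. 239.]
red [250. 235.] [250. 250.]
blue [391. 280.] [388. 297.]
```

View pics/end.png

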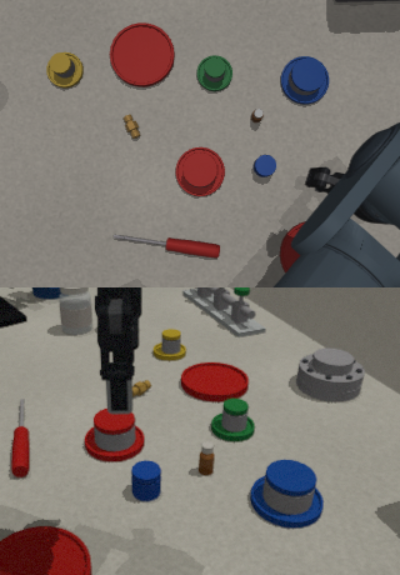

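In the final picture all four cans stand upright in the holders of their own colours. The vial, the fitting and the blue look-alike are where they were. Contact heights match the 8 mm floors: +8.0 and +8.1 mm for the wide cans, −31.9 mm for both narrow ones. Handing in.

```bash
python3 -c "
from plant import robot
print(robot.close_job())"
```

```text
the job is handed in; nothing more can be done
None
```

All four cans are in the holders of their own colours, and the job was handed in at about 30 s of the 102 s allowed. I took yellow first, then red from under it, then green, then blue. The red can went into the smallest red holder, about 92 mm across; the other two are about 123 mm.

**Last checks:**
- **Seating:** The final top and side pictures show each can upright inside its rim. The set-down heights agreed to 0.1 mm with the 8 mm holder floors, so every can sits flat.
- **Left alone:** The vial, the fitting and the blue look-alike can show no movement in the final picture.
- **Forces:** Wrist readings peaked at about 15 N, well under the 120 N limit.

**What disagreed:** The side camera put things 5–6 mm lower in y than the top camera. I centred each can using the wrist camera from close by. My top-camera fit of the yellow can after placing merged the lid with its same-coloured holder, and the fit of the red can then was spoiled because the arm blocked part of the view. I used neither; the later pictures settled both.

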